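# Seat the proud vial and start the autosampler

### The arm

A 6-joint arm with a two-finger parallel gripper is mounted at the origin on the work surface. World frame = base frame: x ahead of the robot, y to its left, z up, the work surface at z = 0. Lengths are in m, angles in degrees, forces in N, time in s.
With the tool pointing down it reaches from about 0.325 to 0.9 m from the base axis. Payload 6.1 kg.
Tool frame: the origin (TCP) lies midway between the tips of the shut fingers; the grasp point (between the pads) lies 19 mm behind it (robot.grasp_offset is the z of the grasp point in the tool frame, in m); z points along the fingers, y is the line along which they close (so a half turn about z gives the same grasp; the last joint's range is limited). The gripper opens to 87 mm and grips with 3 to 60 N. Pads are 19 mm wide; open, the fingers measure 117 mm over their backs; the gripper's body (75 mm by 190 mm) begins 51 mm behind the grasp point.
Start: joints at [-76.553, 12.628, 87.462, -0, 79.91, -7.225], TCP at [0.221, -0.585, 0.186] pointing down, gripper open.
Joint ranges: [-170.65, 170.65], [-52.31, 119.04], [5.05, 147.46], [-71.25, 251.25], [11.57, 151.72], [-153.62, 153.62]. Speed limits (degrees/s): [147.25, 147.25, 172.46, 180, 180, 180].

### API

Orientations are given as a 3x3 rotation matrix whose columns are the frame's x, y, z axes.
In Python, from station import monitor, cams, robot gives the robot as it stands.
- The arm moves only by the tool move_arm, never from a script. Its argument "rows" is a list of rows, each a list of 2 entries, a list of its own where there are three numbers: the shift along the tool's x, y, z in m, then the turn, a rotation vector about the tool's x, y, z in rad. In form: [[[dx, dy, dz], [ax, ay, az]], ...]. A call has 1 to 10 rows; each row shifts and turns the commanded pose from where the row before left it, along the tool's axes as they then stand; what a row does not reach is not made up. A row lasts 1/8 s, in which the tool goes at most 62.5 mm and 10.7 degrees, less where a joint would pass 70% of its speed; a pose out of reach is approached as far as the arm can. A call is refused whole if a number of a shift passes 0.0625 or a number of a turn 0.188, either way. A call with a gripper value outside its range is refused whole. "jaw" is the opening, from -1 (shut) to 1 (fully open), set as the call begins (left out, the last holds). The fingers move at their own pace and stop on an object; "grip_force" is the grip in N (left out, the last holds). Time passes only in rows, so rows that do not move let the fingers close. It gives the time, the measured TCP pose, the force, the opening and the grip force at its end, in the units of the state.
- monitor.sense(): the state, without advancing time (a new reading comes with each control period).
- cams.snapshot(name): name is "side" or "top"; returns (picture, depth): 384x512x3 uint8, blue, green, red; 384x512 float32, m along the optical axis (not along the pixel's ray), 0 where there is no reading.
- cams.camera_model(name): a dict with "fovy" (degrees; the focal length in pixels is half the picture's height over the tangent of half this angle, whatever the lens; pixels are square), "cx", "cy" (the principal point, pixels), "extrinsics" (4x4, takes a point from camera to world coordinates). Camera axes: x right, y down, z forward; pixel columns grow to the right and rows downward; lengths in m; the calibration is good to about 2 mm. A picture is of the moment at which its call begins. camera_model takes no time and is no camera call.
- robot.job_done(): hands the job in; it is judged then, once.
The state is a dict: "t": time; "joint_positions": joint angles; "dq": joint speeds; "effort": joint torques, N m; "tcp_pos": TCP position; "tcp_rot": TCP orientation; "wrist_force": force on the tool from outside, world axes, zero at the start; "wrist_torque": the same for the moment, N m; "gripper_width": finger opening in m; "finger_force": force on a finger pad.
Only numpy, scipy, OpenCV 4.12 (cv2) and the standard library are available. Lean on these libraries where they do the work, as an engineer would, in place of code of your own. Each camera call takes 0.05 s, during which the arm holds its last target. There are 200 camera calls.

### The job

One vial in the autosampler's tray, the one with the blue cap, was not pushed in properly and the probe would hit it. With a fingertip, gently press it down until it is fully home, level with the others, then gently press the green start key right down and draw the hand back clear. Press only: do not lift any vial, and leave the other vials, the red and grey keys and the things standing on the bench alone.

Things in the scene. Friction and masses are not known exactly. Their poses are not given: they have to be found in the camera images.
- autosampler: Open benchtop autosampler, fixed: beige base 320 mm deep (x) by 380 mm wide (y), deck 80 mm above the bench. Origin at the centre of its underside, z up, x from its front to its back, y to its left. On the front edge (robot's side) lies a strip with three keys in a row along y, 48 mm apart: red, green, grey from right to left. Behind it stands the vial tray; the probe tower stands at the back left corner.
- tray_top (a point): Centre of the top face of the grey vial tray, 100 mm above the bench; the tray is 150 mm (x) by 196 mm (y), with 3 by 4 pockets 42 mm apart. Five pockets hold upright vials, their centres at least 59 mm apart; which vial is in which pocket changes.
- probe_arm_tip (a point): Front end of the parked probe arm, at its underside, 247 mm above the bench. From here the arm (30 mm wide) runs 90 mm towards the back to the probe tower (46 mm wide, 308 mm tall). Below this end hangs a thin probe over a white rinse port (34 mm across, top 104 mm above the bench). Nothing to do here: keep clear.
- blue_vial: Amber glass 40 ml vial in the tray, flat blue screw cap: 27 mm across, cap 15 mm tall, 98 mm tall overall. Origin at the centre of its underside, inside the tray; z up, the top of the cap 98 mm above the origin. At the start it stands proud: origin 54 to 59 mm above the bench.
- blue_vial_cap (a point): Centre of the flat top of the blue cap. It ends 140 mm above the bench, level with the other caps, when the vial is fully home on the pocket's hard stop (vial origin then at 42 mm). The pocket's spring grips the vial: it slides straight down under a push of about 3 to 4 N on the cap and stays where it is left.
- start_key_top (a point): Green START push key, a square of 26 mm, on the strip along the front of the autosampler: point at the centre of its top face, 89.5 mm above the bench when the key is out. Pressed straight down it travels 4 mm to a hard stop against a spring (1.6 N at first, 4.8 N at the stop), registers when at least 3 mm down, and springs back when released.
- start_key (a joint): Travel of the green start key in m: 0 out, 0.004 fully pressed.
- white_vial_1: Amber glass 40 ml vial in the tray, flat white screw cap: 27 mm across, cap 15 mm tall, 98 mm tall overall. Origin at the centre of its underside, inside the tray; z up, the top of the cap 98 mm above the origin. Fully seated (origin 42 mm above the bench, cap top 140 mm above the bench). A bystander: leave it alone.
- white_vial_2: Amber glass 40 ml vial in the tray, flat white screw cap: 27 mm across, cap 15 mm tall, 98 mm tall overall. Origin at the centre of its underside, inside the tray; z up, the top of the cap 98 mm above the origin. Fully seated (origin 42 mm above the bench, cap top 140 mm above the bench). A bystander: leave it alone.
- white_vial_3: Amber glass 40 ml vial in the tray, flat white screw cap: 27 mm across, cap 15 mm tall, 98 mm tall overall. Origin at the centre of its underside, inside the tray; z up, the top of the cap 98 mm above the origin. Fully seated (origin 42 mm above the bench, cap top 140 mm above the bench). A bystander: leave it alone.
- red_vial: Amber glass 40 ml vial in the tray, flat red screw cap: 27 mm across, cap 15 mm tall, 98 mm tall overall. Origin at the centre of its underside, inside the tray; z up, the top of the cap 98 mm above the origin. Fully seated (origin 42 mm above the bench, cap top 140 mm above the bench). A bystander: leave it alone.
- stop_key_top (a point): Red STOP push key, a square of 26 mm, on the strip along the front of the autosampler: point at the centre of its top face, 89.5 mm above the bench when the key is out. A bystander: leave it alone.
- stop_key (a joint): Travel of the red stop key in m: 0 out, 0.004 fully pressed.
- rinse_key_top (a point): Grey RINSE push key, a square of 26 mm, on the strip along the front of the autosampler: point at the centre of its top face, 89.5 mm above the bench when the key is out. A bystander: leave it alone.
- rinse_key (a joint): Travel of the grey rinse key in m: 0 out, 0.004 fully pressed.
- spare_vial: Loose 40 ml amber vial with a black cap and white label, 28 mm across and 98 mm tall, standing on the bench to the right of the autosampler; origin at the centre of its underside. A bystander.
- solvent_bottle: Loose clear solvent bottle with a blue cap, 86 mm across and 175 mm tall, standing on the bench to the left of the autosampler; origin at the centre of its underside. A bystander.

How it is judged:
By the outcome, as a careful person would: the job done as asked, in the order asked, and still so for the second after the job is handed in, with the robot touching nothing.
It also fails if it takes over 38 s, if anything falls off the work surface, if the arm or the gripper's body presses on something with over 40 N, if the wrist force passes 120 N, or if a joint passes its speed limit or range.

## Working session

There is one attempt and no reset: what is moved stays moved. The work goes in short steps, Python scripts to look and compute and a tool call to move; the robot and the scene stay as the last step left them, time stands still between calls to the robot, and variables do not carry over. Pictures are saved under pics/ and viewed, at most 10 in all, crops included, and the job is handed in when it is done.

Besides the shell and the picture viewer there is one more tool, called after ">>>" in YAML: its name, and indented under it one key for each argument. move_arm: Moves the arm, as the interface text tells. Its arguments: {"type":"object","properties":{"rows":{"type":"array"},"jaw":{"type":"number"},"grip_force":{"type":"number"}},"required":["rows"]}

```bash
mkdir -p pics; cat > h.py <<'E'
import numpy as np,cv2
from station import monitor,cams,robot
def ray(n,u,v):
    m=cams.camera_model(n);f=192/np.tan(np.radians(m['fovy']/2));E=np.array(m['extrinsics'])
    return E[:3,3],E[:3,:3]@np.array([(u-m['cx'])/f,(v-m['cy'])/f,1])
def onplane(n,u,v,z):
    o,d=ray(n,u,v);return o+d*(z-o[2])/d[2]
def pt(n,u,v,dep):
    o,d=ray(n,u,v);return o+d*dep
E
python3 - <<'E'
from h import *
for n in('top','side'):
    p,d=cams.snapshot(n);np.savez('pics/%s0.npz'%n,p=p,d=d)
    cv2.imwrite('pics/%s0.png'%n,p);m=cams.camera_model(n);print(m)
print(monitor.sense())
E
```

```text
{'fovy': 48.234537207694764, 'cx': 261.1586662639509, 'cy': 190.37383443251957, 'extrinsics': array([[-1.50453796e-03, -9.94529963e-01,  1.04440836e-01,
         3.85830668e-01],
       [-9.99845755e-01,  3.32365989e-03,  1.72458736e-02,
         8.61597245e-04],
       [-1.74986638e-02, -1.04398779e-01, -9.94381562e-01,
         1.59688421e+00],
       [ 0.00000000e+00,  0.00000000e+00,  0.00000000e+00,
         1.00000000e+00]])}
{'fovy': 48.90319955088748, 'cx': 250.844433262256, 'cy': 184.53796540107425, 'extrinsics': array([[-0.74658741, -0.42549823,  0.5114279 , -0.08482626],
       [-0.66508572,  0.49627479, -0.55800745,  0.69196564],
       [-0.01637759, -0.75674473, -0.65350531,  0.98299382],
       [ 0.        ,  0.        ,  0.        ,  1.        ]])}
{'t': 0.1, 'joint_positions': array([-7.65536789e+01,  1.26731451e+01,  8.75180874e+01, -5.08014436e-04,
        7.99111747e+01, -7.22559356e+00]), 'dq': array([ 0.00415981, -0.07575275, -0.10163481,  0.05222988,  0.00643237,
       -0.05505379]), 'effort': array([ 9.10314302e-04, -4.95943415e+01, -3.88521802e+01,  7.01352325e-02,
        5.15678676e-02, -4.13217731e-05]), 'tcp_pos': array([ 0.22047636, -0.58415482,  0.1851309 ]), 'tcp_rot': array([[ 9.35616680e-01,  3.53017348e-01, -4.24108286e-04],
       [ 3.53017537e-01, -9.35615094e-01,  1.73631733e-03],
       [ 2.16148027e-04, -1.77424512e-03, -9.99998403e-01]]), 'wrist_force': array([ 0.48089112,  0.33501506, -0.03753   ]), 'wrist_torque': array([-0.01622452, -0.00194595, -0.0176418 ]), 'finger_force': 0.0, 'gripper_width': 0.08722531853981481}
```

View pics/top0.png

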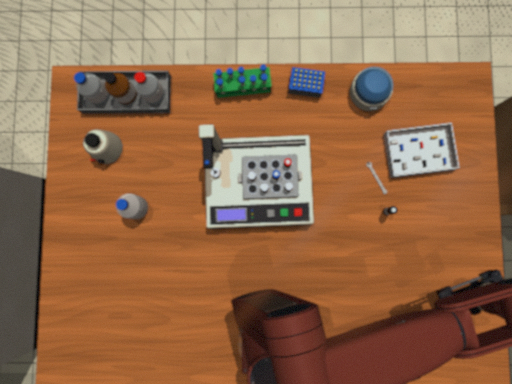

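View pics/side0.png

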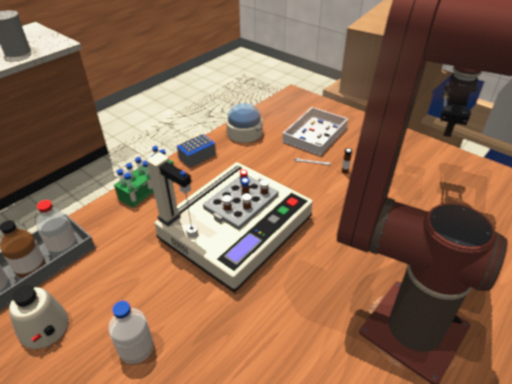

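Top view: blue cap at about (276,174), red cap (288,162), green key (284,212), red key (298,212). Side view: blue cap at about (243,186), green key (281,211). I'll measure these by colour mask and zoom in.

```bash
python3 - <<'E'
from h import *
def cents(n,box):
    z=np.load('pics/%s0.npz'%n);p,d=z['p'],z['d'];u0,v0,u1,v1=box
    h=cv2.cvtColor(p,cv2.COLOR_BGR2HSV);H,S,V=[h[...,i].astype(int) for i in range(3)]
    M={'blue':(abs(H-112)<14)&(S>110),'green':(abs(H-65)<22)&(S>110),'red':((H<6)|(H>173))&(S>140),'white':(S<45)&(V>165)}
    for k,m in M.items():
        b=np.zeros(m.shape,np.uint8);b[v0:v1,u0:u1]=m[v0:v1,u0:u1]
        c,l,st,ce=cv2.connectedComponentsWithStats(b)
        for i in range(1,c):
            if 8<st[i,4]<400:
                dm=np.median(d[l==i]);u,v=ce[i]
                print(n,k,st[i],ce[i].round(1),'depthpt',pt(n,u,v,dm).round(4),'z.1515',onplane(n,u,v,.1535).round(4)[:2],'z.14',onplane(n,u,v,.14).round(4)[:2],'z.0895',onplane(n,u,v,.0895).round(4)[:2])
    c=p[v0:v1,u0:u1];return cv2.resize(c,(480,480*c.shape[0]//c.shape[1]),interpolation=cv2.INTER_CUBIC)
a=cents('top',(236,150,312,228));b=cents('side',(200,165,312,230))
cv2.imwrite('pics/topc.png',a);cv2.imwrite('pics/sidec.png',b)
E
```

```text
top blue [273 175   6   4  14] [275.1 176.6] depthpt [ 0.5846 -0.0217  0.1521] z.1515 [ 0.5844 -0.0216] z.14 [ 0.5862 -0.0219] z.0895 [ 0.5932 -0.0226]
top blue [236 210   9   9  72] [239.6 214.1] depthpt [0.4609 0.1032 0.0837] z.1515 [0.4575 0.0985] z.14 [0.4581 0.0994] z.0895 [0.4607 0.1028]
top green [280 208   9   9  73] [283.9 212. ] depthpt [ 0.4677 -0.0529  0.0874] z.1515 [ 0.4641 -0.0505] z.14 [ 0.4649 -0.051 ] z.0895 [ 0.4676 -0.0528]
top red [284 163   6   4  13] [286.5 164.8] depthpt [ 0.6274 -0.0613  0.1376] z.1515 [ 0.6247 -0.0606] z.14 [ 0.627  -0.0612] z.0895 [ 0.6353 -0.0633]
top red [293 207  10  10  76] [297.7 211.8] depthpt [ 0.4683 -0.1014  0.0877] z.1515 [ 0.4647 -0.0969] z.14 [ 0.4655 -0.0978] z.0895 [ 0.4682 -0.1012]
top white [247 171  10   8  58] [251.4 174.3] depthpt [0.5945 0.0596 0.1385] z.1515 [0.5924 0.059 ] z.14 [0.5943 0.0595] z.0895 [0.6015 0.0616]
top white [284 181  10   9  58] [288.7 185. ] depthpt [ 0.5571 -0.0681  0.1392] z.1515 [ 0.5554 -0.0674] z.14 [ 0.557 -0.068] z.0895 [ 0.5629 -0.0704]
top white [259 182  11   9  64] [263.8 185.9] depthpt [
[... 151 characters left out ...]
 -0.0129  0.1489] z.1515 [ 0.5845 -0.009 ] z.14 [ 0.5954 -0.0204] z.0895 [ 0.6362 -0.0631]
side green [277 206  12   9  81] [282.6 210. ] depthpt [ 0.4651 -0.0482  0.0864] z.1515 [0.4239 0.0072] z.14 [ 0.4322 -0.004 ] z.0895 [ 0.4632 -0.0457]
side red [241 173   6   4  15] [243.4 174.6] depthpt [ 0.6298 -0.0538  0.1337] z.1515 [ 0.6131 -0.0364] z.14 [ 0.6244 -0.0483] z.0895 [ 0.6669 -0.0926]
side red [286 197  13  10  91] [291.8 201.5] depthpt [ 0.4675 -0.0969  0.0857] z.1515 [ 0.4257 -0.0373] z.14 [ 0.4341 -0.0491] z.0895 [ 0.4651 -0.0935]
side white [243 179   4   3  10] [244.5 179.8] depthpt [ 0.5949 -0.0215  0.152 ] z.1515 [ 0.5937 -0.0202] z.14 [ 0.6047 -0.0318] z.0895 [ 0.6461 -0.0752]
```

View pics/topc.png

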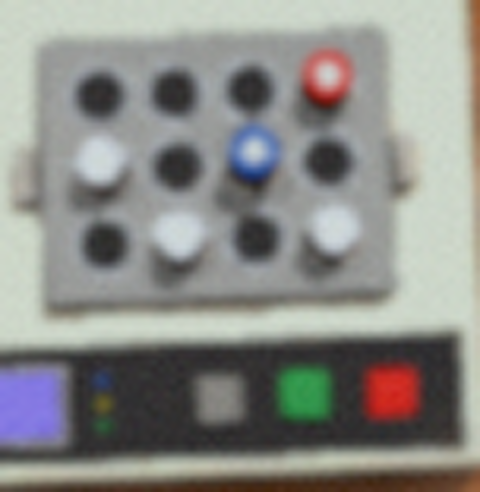

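View pics/sidec.png

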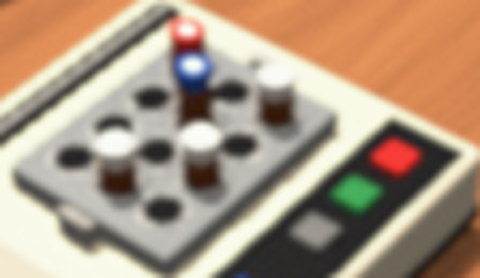

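Both views agree: the blue vial is in the middle row, third column from the left, at about (0.597, -0.025) with its top near 0.153. The grid of white vials gives the same point. The green key is at about (0.467, -0.052). The side view is offset by 5-7 mm, so I'll check with the fingertip close up. First I'll shut the jaw, rise, align and travel.

>>> move_arm:
  rows:
    - [[0,0,-0.03],[0,0,0.18]]
    - [[0,0,-0.04],[0,0,0.18]]
    - [[0.024,-0.035,0],[0,0,0]]
    - [[0.024,-0.035,0],[0,0,0]]
    - [[0.024,-0.035,0],[0,0,0]]
    - [[0.024,-0.035,0],[0,0,0]]
    - [[0.024,-0.035,0],[0,0,0]]
    - [[0.024,-0.035,0],[0,0,0]]
    - [[0.024,-0.035,0],[0,0,0]]
    - [[0.024,-0.035,0],[0,0,0]]
  jaw: -1
  grip_force: 10

```text
t: 1.35
tcp_pos: [0.4128, -0.3032, 0.2557]
tcp_rot: [[1.0, 0.001, -0.0], [0.001, -1.0, 0.0], [-0.0, -0.0, -1.0]]
wrist_force: [-0.4, -0.5, -0.0]
gripper_width: 0.0016
finger_force: 0.0
```

>>> move_arm:
  rows:
    - [[0.024,-0.035,0],[0,0,0]]
    - [[0.024,-0.035,0],[0,0,0]]
    - [[0.024,-0.035,0],[0,0,0]]
    - [[0.024,-0.035,0],[0,0,0]]
    - [[0.024,-0.035,0],[0,0,0]]
    - [[0.024,-0.035,0],[0,0,0]]
    - [[0.024,-0.035,0],[0,0,0]]
    - [[0,0,0],[0,0,0]]

```text
t: 2.35
tcp_pos: [0.5808, -0.0569, 0.2553]
tcp_rot: [[1.0, 0.004, -0.001], [0.004, -1.0, 0.001], [-0.001, -0.001, -1.0]]
wrist_force: [0.0, 0.3, -0.4]
gripper_width: 0.0002
finger_force: 0.0
```

>>> move_arm:
  rows:
    - [[0.008,-0.016,0],[0,0,0]]
    - [[0.008,-0.016,0],[0,0,0]]
    - [[0,0,0.03],[0,0,0]]
    - [[0,0,0.03],[0,0,0]]
    - [[0,0,0.022],[0,0,0]]
    - [[0,0,0],[0,0,0]]
    - [[0,0,0],[0,0,0]]

```text
t: 3.22
tcp_pos: [0.5969, -0.0275, 0.1754]
tcp_rot: [[1.0, 0.001, 0.002], [0.001, -1.0, -0.0], [0.002, 0.0, -1.0]]
wrist_force: [-0.3, -0.6, 0.4]
gripper_width: 0.0005
finger_force: 0.0
```

```bash
python3 - <<'E'
from h import *
s=monitor.sense();print(s['tcp_pos'],s['wrist_force'])
for n,(u0,v0,u1,v1) in (('side',(200,130,310,220)),('top',(236,140,316,220))):
    p,d=cams.snapshot(n);np.savez('pics/%s1.npz'%n,p=p,d=d)
    cv2.imwrite('pics/%s1.png'%n,cv2.resize(p[v0:v1,u0:u1],None,fx=6,fy=6,interpolation=cv2.INTER_CUBIC))
    m=cams.camera_model(n);E=np.array(m['extrinsics']);f=192/np.tan(np.radians(m['fovy']/2))
    for q in (s['tcp_pos'],[.597,-.025,.153]):
        c=E[:3,:3].T@(np.array(q)-E[:3,3]);print(n,c[0]/c[2]*f+m['cx'],c[1]/c[2]*f+m['cy'])
E
```

```text
[ 0.5969011  -0.02750454  0.17535779] [-0.30405841 -0.59963097  0.40829354]
side 245.15043302815215 172.65789679797527
side 244.75978749585715 178.70565052622095
top 276.9733821432528 171.96347321856143
top 276.10971988275287 172.90538424708296
```

View pics/side1.png

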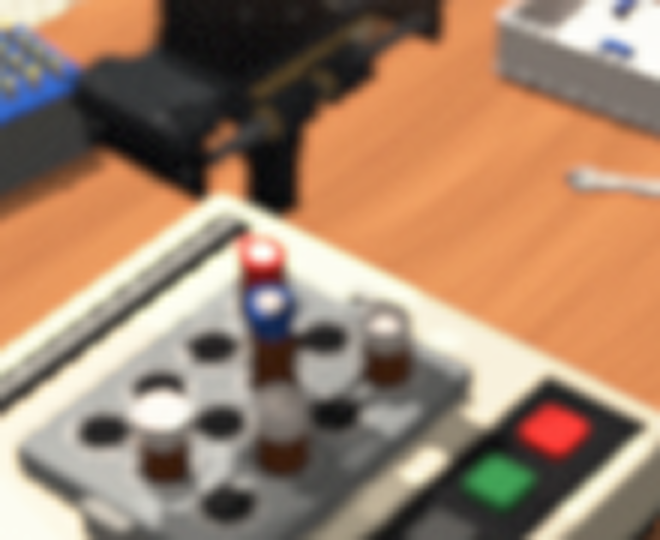

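Side crop: the shut fingertips end at about (245,164), but the TCP projects to (245,173). The blue cap is at about (244.7,180.5). I'll check the top view and the depth of the fingers.

```bash
python3 - <<'E'
from h import *
z=np.load('pics/side1.npz');d=z['d'];p=z['p']
for v in range(154,170,1): print(v,[d[v,u].round(3) for u in range(241,251,2)],p[v,245],pt('side',245,v,d[v,245]).round(3))
for s in ('side','top'):
  a=np.load('pics/%s0.npz'%s)['d']
  z=np.load('pics/%s1.npz'%s)['d']
m=monitor.sense();print(m['tcp_pos'],m['joint_positions'])
E
```

```text
154 [np.float32(1.217), np.float32(1.206), np.float32(1.212), np.float32(1.221), np.float32(1.228)] [18 17 19] [ 0.585 -0.016  0.258]
155 [np.float32(1.221), np.float32(1.214), np.float32(1.213), np.float32(1.228), np.float32(1.23)] [11 11 12] [ 0.584 -0.016  0.255]
156 [np.float32(1.227), np.float32(1.218), np.float32(1.214), np.float32(1.231), np.float32(1.234)] [11 12 10] [ 0.583 -0.015  0.252]
157 [np.float32(1.231), np.float32(1.221), np.float32(1.219), np.float32(1.232), np.float32(1.23)] [14 14 13] [ 0.585 -0.016  0.247]
158 [np.float32(1.234), np.float32(1.228), np.float32(1.226), np.float32(1.231), np.float32(1.24)] [15 13 15] [ 0.587 -0.019  0.241]
159 [np.float32(1.238), np.float32(1.231), np.float32(1.221), np.float32(1.232), np.float32(1.238)] [13 13 11] [ 0.584 -0.015  0.241]
160 [np.float32(1.243), np.float32(1.233), np.float32(1.226), np.float32(1.241), np.float32(1.24)] [14 13 12] [ 0.585 -0.016  0.236]
161 [np.float32(1.244), np.float32(1.24), np.float32(1.23), np.float32(1.244), np.float32(1.243)] [15 15 15] [ 0.586 -0.017  0.232]
162 [np.float32(1.243), np.float32
[... 484 characters left out ...]
588 -0.018  0.215]
166 [np.float32(1.458), np.float32(1.459), np.float32(1.244), np.float32(1.58), np.float32(1.588)] [170 200 204] [ 0.587 -0.018  0.212]
167 [np.float32(1.457), np.float32(1.451), np.float32(1.453), np.float32(1.577), np.float32(1.584)] [227 248 249] [ 0.699 -0.135  0.08 ]
168 [np.float32(1.45), np.float32(1.449), np.float32(1.454), np.float32(1.448), np.float32(1.582)] [231 249 252] [ 0.698 -0.134  0.076]
169 [np.float32(1.442), np.float32(1.352), np.float32(1.45), np.float32(1.451), np.float32(1.448)] [197 225 250] [ 0.694 -0.13   0.076]
[ 0.59724202 -0.02761195  0.17588546] [-1.02030013e+01  9.22627527e+00  9.24792929e+01  2.77011318e-03
  7.81407719e+01  7.97622435e+01]
```

View pics/top1.png

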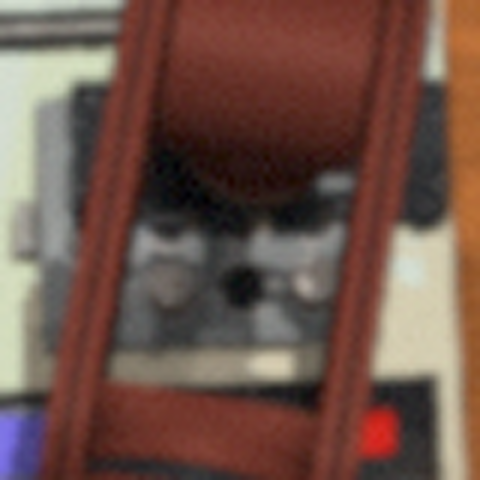

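```bash
python3 - <<'E'
from h import *
p,d=cams.snapshot('side')
for v in range(160,182,1): print(v,p[v,245],pt('side',245,v,d[v,245]).round(3))
m=monitor.sense();print(m['t'],m['tcp_pos'])
# initial: gripper visible at start
z=np.load('pics/side0.npz')
q=np.array([.2205,-.584,.185]);c=cams.camera_model('side');E=np.array(c['extrinsics']);f=192/np.tan(np.radians(c['fovy']/2))
x=E[:3,:3].T@(q-E[:3,3]);print(x[0]/x[2]*f+c['cx'],x[1]/x[2]*f+c['cy'])
cv2.imwrite('pics/s0b.png',cv2.resize(z['p'][50:170,400:512],None,fx=4,fy=4))
E
```

```text
160 [14 13 12] [ 0.585 -0.016  0.236]
161 [14 12 12] [ 0.587 -0.018  0.23 ]
162 [7 8 7] [ 0.586 -0.017  0.228]
163 [14 12 13] [ 0.586 -0.017  0.224]
164 [31 36 38] [ 0.586 -0.016  0.221]
165 [ 91 107 110] [ 0.584 -0.015  0.219]
166 [170 199 204] [ 0.583 -0.013  0.217]
167 [227 247 249] [ 0.7   -0.137  0.078]
168 [232 249 252] [ 0.696 -0.132  0.079]
169 [196 226 250] [ 0.693 -0.128  0.078]
170 [167 188 249] [ 0.637 -0.07   0.139]
171 [188 204 250] [ 0.633 -0.065  0.139]
172 [187 199 251] [ 0.632 -0.064  0.137]
173 [128 136 242] [ 0.625 -0.056  0.141]
174 [ 60  64 190] [ 0.627 -0.058  0.135]
175 [ 25  28 126] [ 0.624 -0.055  0.135]
176 [ 44  32 101] [ 0.625 -0.055  0.13 ]
177 [107  79  99] [ 0.625 -0.056  0.125]
178 [173 152 155] [ 0.6   -0.029  0.152]
179 [207 209 221] [ 0.597 -0.026  0.151]
180 [203 214 228] [ 0.593 -0.022  0.152]
181 [166 167 175] [ 0.589 -0.018  0.153]
3.375 [ 0.59715079 -0.02759333  0.17577124]
443.4104967825483 136.14364051616488
```

View pics/s0b.png

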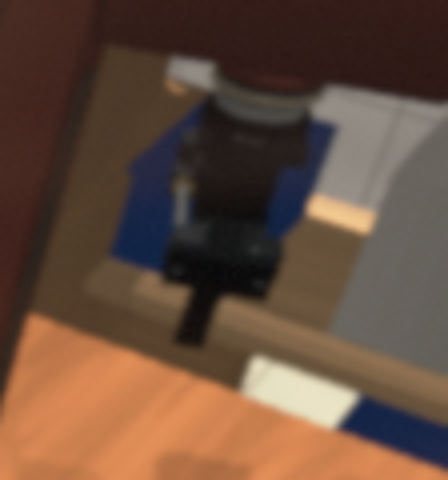

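Start view: the open fingertip is at about (447,136), which matches the projected TCP. So the fingers, or the whole arm, now appear about 35 mm higher than stated. I'll compare the palm heights by depth.

```bash
python3 - <<'E'
from h import *
def cloud(n,k):
    d=np.load('pics/%s%d.npz'%(n,k))['d'];m=cams.camera_model(n);f=192/np.tan(np.radians(m['fovy']/2));E=np.array(m['extrinsics'])
    v,u=np.mgrid[:384,:512];P=np.stack([(u-m['cx'])/f*d,(v-m['cy'])/f*d,d],-1)@E[:3,:3].T+E[:3,3];P[d==0]=9
    return P
for k,c in ((0,(.2205,-.584,.185)),(1,(.597,-.0275,.1755))):
    P=cloud('side',k);Q=P.reshape(-1,3)-c
    s=(abs(Q[:,0])<.13)&(abs(Q[:,1])<.13)&(Q[:,2]>-.01 )&(Q[:,2]<.3)
    Q=Q[s]
    for z in np.arange(-.01,.2,.01):
        a=Q[(Q[:,2]>=z)&(Q[:,2]<z+.01)]
        if len(a):print(k,round(z,3),len(a),a.min(0)[:2].round(3),a.max(0)[:2].round(3))
E
```

```text
0 0.03 9 [-0.029  0.045] [-0.01   0.054]
0 0.04 25 [-0.029  0.041] [-0.008  0.057]
0 0.05 23 [-0.029  0.045] [-0.007  0.058]
0 0.06 19 [-0.03   0.045] [-0.008  0.057]
0 0.07 20 [-0.03   0.046] [-0.008  0.062]
0 0.08 17 [-0.03   0.051] [-0.011  0.06 ]
0 0.09 1 [-0.028  0.057] [-0.028  0.057]
0 0.1 49 [-0.065 -0.035] [0.05  0.096]
0 0.11 100 [-0.066 -0.06 ] [0.06  0.095]
0 0.12 125 [-0.066 -0.062] [0.06  0.101]
0 0.13 86 [-0.068 -0.062] [0.063 0.106]
0 0.14 289 [-0.068 -0.076] [0.063 0.104]
0 0.15 75 [-0.041 -0.002] [0.028 0.069]
0 0.16 56 [-0.04   0.005] [0.025 0.057]
0 0.17 62 [-0.039  0.018] [0.019 0.057]
0 0.18 57 [-0.038 -0.002] [0.008 0.056]
0 0.19 81 [-0.051  0.002] [0.038 0.06 ]
1 0.03 12 [-0.014 -0.007] [0.011 0.01 ]
1 0.04 30 [-0.013 -0.006] [0.011 0.013]
1 0.05 23 [-0.013 -0.008] [0.009 0.013]
1 0.06 26 [-0.014 -0.012] [0.011 0.014]
1 0.07 25 [-0.014 -0.011] [0.    0.017]
1 0.08 10 [-0.013  0.007] [0.008 0.019]
1 0.09 1 [0.002 0.029] [0.002 0.029]
1 0.1 55 [-0.039 -0.086] [0.035 0.09 ]
1 0.11 179 [-0.042 -0.082] [0.034 0.09 ]
1 0.12 230 [-0.041 -0.093] [0.03  0.095]
1 0.13 135 [-0.041 -0.095] [0.035 0.097]
1 0.14 540 [-0.041 -0.096] [0.035 0.098]
1 0.15 109 [-0.038 -0.07 ] [0.026 0.092]
1 0.16 89 [-0.027 -0.014] [0.021 0.053]
1 0.17 78 [-0.026 -0.016] [0.018 0.055]
1 0.18 56 [-0.025 -0.004] [0.023 0.054]
1 0.19 84 [-0.04 -0.01] [0.033 0.054]
```

By depth, the whole gripper sits about 32 mm above the stated TCP in both the start and current pictures, so I can't trust the stated z. I'll approach in small steps, watching the force.

>>> move_arm:
  rows:
    - [[0,0,0.01],[0,0,0]]
    - [[0,0,0.008],[0,0,0]]
    - [[0,0,0],[0,0,0]]

```text
t: 3.75
tcp_pos: [0.5952, -0.0273, 0.1547]
tcp_rot: [[1.0, 0.001, -0.002], [0.001, -1.0, 0.0], [-0.002, -0.0, -1.0]]
wrist_force: [-1.2, -0.4, -0.5]
gripper_width: 0.0005
finger_force: 0.0
```

>>> move_arm:
  rows:
    - [[0,0,0.004],[0,0,0]]
    - [[0,0,0.004],[0,0,0]]
    - [[0,0,0],[0,0,0]]

```text
t: 4.12
tcp_pos: [0.5959, -0.0274, 0.1476]
tcp_rot: [[1.0, 0.001, -0.001], [0.001, -1.0, 0.0], [-0.001, -0.0, -1.0]]
wrist_force: [-0.7, 0.3, 0.1]
gripper_width: 0.0005
finger_force: 0.0
```

```bash
python3 - <<'E'
from h import *
s=monitor.sense();print(s['t'],s['tcp_pos'],s['wrist_force'])
p,d=cams.snapshot('side');np.savez('pics/side2.npz',p=p,d=d)
cv2.imwrite('pics/side2.png',cv2.resize(p[150:210,215:275],None,fx=9,fy=9,interpolation=cv2.INTER_CUBIC))
E
```

```text
4.125 [ 0.59588571 -0.02739057  0.14764542] [-0.71053499  0.33548859  0.07361567]
```

View pics/side2.png

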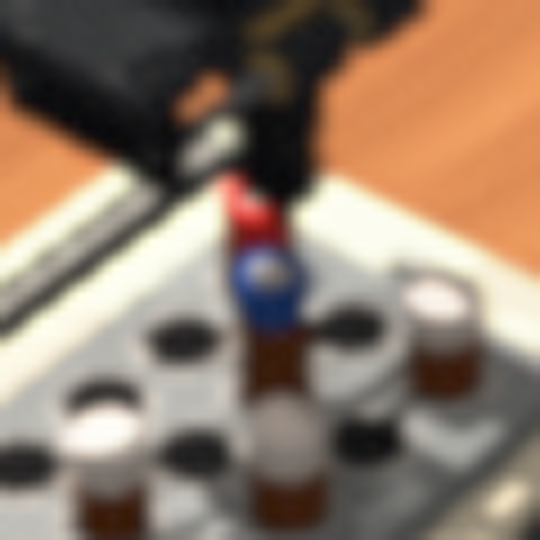

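The fingers are still about 27 mm above the cap with no force, at stated z 0.148, so the z offset is real. The tip is at about (246.5,171.5) and the cap top at (244.8,179.8). Now the relative x and y from the depth cloud.

```bash
python3 - <<'E'
from h import *
z=np.load('pics/side2.npz');d=z['d'];p=z['p'];m=cams.camera_model('side');f=192/np.tan(np.radians(m['fovy']/2));E=np.array(m['extrinsics'])
v,u=np.mgrid[:384,:512];P=np.stack([(u-m['cx'])/f*d,(v-m['cy'])/f*d,d],-1)@E[:3,:3].T+E[:3,3]
r=(u>215)&(u<275)&(v>150)&(v<210)
F=P[r&(P[...,2]>.165)&(P[...,2]<.22)&(np.abs(P[...,0]-.59)<.03)&(np.abs(P[...,1]+.02)<.025)]
print('finger',F.min(0),F.max(0),np.median(F,0))
for w in range(165,175):
    k=r&(v==w)&(P[...,2]>.16)&(np.abs(P[...,0]-.59)<.03)&(np.abs(P[...,1]+.02)<.03);print(w,u[k],P[k].mean(0).round(4) if k.any() else '')
hs=cv2.cvtColor(p,cv2.COLOR_BGR2HSV)
C=r&(P[...,2]>.145)&(P[...,2]<.16)&(np.abs(P[...,0]-.595)<.03)&(np.abs(P[...,1]+.023)<.03)
print('cap',C.sum(),u[C].min(),u[C].max(),u[C].mean(),v[C].mean(),P[C].mean(0),P[C].min(0),P[C].max(0))
for n in('top','side'):
    print(n,[onplane(n,*q).round(4) for q in ([(275.9,173.5,.153)] if n=='top' else [(244.8,179.8,.153)])])
E
```

```text
finger [ 0.58109731 -0.03716813  0.17999425] [ 0.60620802 -0.01205894  0.21996201] [ 0.58650649 -0.01827181  0.20169168]
165 [241 242 243 244 245 246 247 248 249] [ 0.589  -0.0196  0.2136]
166 [241 242 243 244 245 246 247 248 249] [ 0.5892 -0.0196  0.2097]
167 [241 242 243 244 245 246 247 248 249] [ 0.5904 -0.0208  0.2046]
168 [241 242 243 244 245 246 247 248 249] [ 0.5905 -0.0207  0.2008]
169 [241 242 243 244 245 246 247 248 249] [ 0.5909 -0.021   0.1967]
170 [241 242 243 244 245 246 247 248 249] [ 0.5901 -0.0201  0.1938]
171 [241 242 243 244 245 246 247 248 249] [ 0.5911 -0.0209  0.1889]
172 [243 244 245 246 247 248] [ 0.5882 -0.02    0.1871]
173 [244 245 246 247] [ 0.5865 -0.018   0.1854]
174 [246] [ 0.5844 -0.0179  0.1828]
cap 53 240 248 244.37735849056602 180.9245283018868 [ 0.59178084 -0.01749912  0.15183932] [ 0.58029035 -0.03163611  0.14509999] [ 0.605796   -0.00554198  0.1561864 ]
top [array([ 0.595 , -0.0243,  0.153 ])]
side [array([ 0.5934, -0.0212,  0.153 ])]
```

>>> move_arm:
  rows:
    - [[0,-0.004,0],[0,0,0]]
    - [[0,0,0.008],[0,0,0]]
    - [[0,0,0.006],[0,0,0]]
    - [[0,0,0],[0,0,0]]
    - [[0,0,0],[0,0,0]]

```text
t: 4.8
tcp_pos: [0.5962, -0.0235, 0.1341]
tcp_rot: [[1.0, 0.001, -0.0], [0.001, -1.0, -0.0], [-0.0, 0.0, -1.0]]
wrist_force: [0.6, -0.8, 0.1]
gripper_width: 0.0008
finger_force: 0.0
```

>>> move_arm:
  rows:
    - [[0,0,0.003],[0,0,0]]
    - [[0,0,0.003],[0,0,0]]
    - [[0,0,0.002],[0,0,0]]
    - [[0,0,0],[0,0,0]]

```text
t: 5.3
tcp_pos: [0.596, -0.0234, 0.1258]
tcp_rot: [[1.0, 0.001, -0.0], [0.001, -1.0, 0.0], [-0.0, -0.0, -1.0]]
wrist_force: [-0.1, 0.9, 0.8]
gripper_width: 0.0006
finger_force: 0.0
```

```bash
python3 - <<'E'
from h import *
s=monitor.sense();print(s['t'],s['tcp_pos'],s['wrist_force'])
p,d=cams.snapshot('side');np.savez('pics/side3.npz',p=p,d=d)
cv2.imwrite('pics/side3.png',cv2.resize(p[150:210,215:275],None,fx=9,fy=9,interpolation=cv2.INTER_CUBIC))
E
```

```text
5.3 [ 0.59598722 -0.02342508  0.12583938] [-0.13618183  0.94870768  0.81686678]
```

View pics/side3.png

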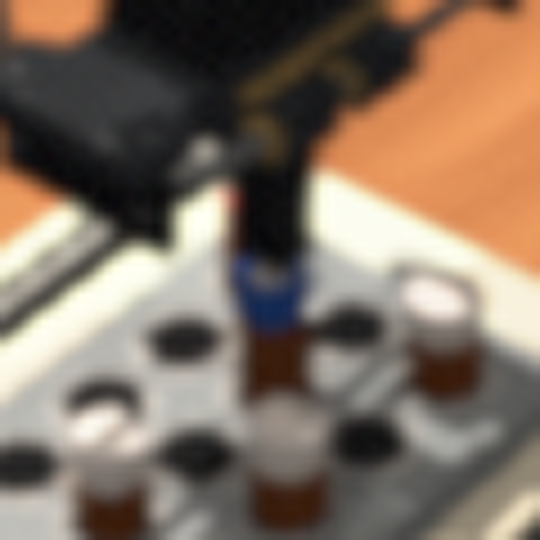

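The finger is a few mm above the cap, with its tip at about (245.7,179) and the cap at (244.8,180). They are aligned to about 2 mm. I'll nudge over and press down slowly.

>>> move_arm:
  rows:
    - [[0.001,-0.002,0],[0,0,0]]
    - [[0,0,0.002],[0,0,0]]
    - [[0,0,0.002],[0,0,0]]
    - [[0,0,0.002],[0,0,0]]
    - [[0,0,0.001],[0,0,0]]
    - [[0,0,0],[0,0,0]]

```text
t: 6.1
tcp_pos: [0.5971, -0.0215, 0.119]
tcp_rot: [[1.0, 0.001, -0.0], [0.001, -1.0, 0.0], [-0.0, -0.0, -1.0]]
wrist_force: [-0.8, 0.2, 0.4]
gripper_width: 0.0
finger_force: 0.0
```

>>> move_arm:
  rows:
    - [[0,0,0.001],[0,0,0]]
    - [[0,0,0.001],[0,0,0]]
    - [[0,0,0.001],[0,0,0]]
    - [[0,0,0],[0,0,0]]

```text
t: 6.6
tcp_pos: [0.5973, -0.0215, 0.1163]
tcp_rot: [[1.0, 0.001, 0.0], [0.001, -1.0, -0.0], [0.0, 0.0, -1.0]]
wrist_force: [-0.3, -0.5, 0.9]
gripper_width: 0.0003
finger_force: 1.0
```

>>> move_arm:
  rows:
    - [[0,0,0.001],[0,0,0]]
    - [[0,0,0.001],[0,0,0]]
    - [[0,0,0.001],[0,0,0]]
    - [[0,0,0],[0,0,0]]

```text
t: 7.1
tcp_pos: [0.5973, -0.0215, 0.113]
tcp_rot: [[1.0, 0.001, 0.0], [0.001, -1.0, -0.0], [0.0, 0.0, -1.0]]
wrist_force: [0.7, -0.6, 0.9]
gripper_width: 0.0008
finger_force: 0.5
```

```bash
python3 - <<'E'
from h import *
print(monitor.sense()['wrist_force'],monitor.sense()['wrist_torque'])
p,d=cams.snapshot('side');np.savez('pics/side4.npz',p=p,d=d)
for v in range(172,194): print(v,p[v,245],pt('side',245,v,d[v,245]).round(3),p[v,243],p[v,247])
E
```

```text
[ 0.72872607 -0.60679516  0.86416142] [-0.01837835 -0.05776984 -0.00984336]
172 [18 21 24] [0.56  0.012 0.222] [23 23 26] [33 37 38]
173 [16 15 15] [ 0.584 -0.013  0.19 ] [12 11 12] [38 43 44]
174 [17 17 16] [ 0.584 -0.013  0.186] [10  9  8] [41 48 48]
175 [16 15 14] [ 0.586 -0.015  0.18 ] [7 8 9] [40 44 45]
176 [16 13 15] [ 0.586 -0.015  0.176] [12 11  9] [37 39 40]
177 [16 14 14] [ 0.585 -0.014  0.173] [11  8  9] [34 34 33]
178 [17 15 17] [ 0.587 -0.016  0.167] [13 11 11] [33 34 34]
179 [16 16 16] [ 0.585 -0.014  0.165] [13 12 12] [28 29 30]
180 [12 11 11] [ 0.585 -0.013  0.162] [15 13 13] [29 29 29]
181 [18 16 15] [ 0.584 -0.012  0.159] [17 11  9] [39 31 30]
182 [29 17 12] [ 0.585 -0.013  0.155] [40 24 17] [59 38 30]
183 [52 27 14] [ 0.586 -0.014  0.149] [64 33 18] [74 45 31]
184 [75 38 19] [ 0.584 -0.011  0.148] [75 38 20] [82 48 35]
185 [82 42 22] [ 0.586 -0.013  0.142] [80 44 28] [77 43 28]
186 [79 40 20] [ 0.587 -0.014  0.136] [78 45 33] [72 40 29]
187 [71 40 36] [ 0.586 -0.013  0.133] [66 42 43] [56 36 42]
188 [45 35 52] [ 0.586 -0.013  0.13 ] [43 37 55] [31 32 53]
189 [19 30 59] [ 0.586 -0.013  0.126] [24 34 58] [19 31 58]
190 [13 29 59] [ 0.584 -0.011  0.124] [16 31 58] [15 31 58]
191 [13 29 58] [ 0.587 -0.014  0.116] [17 30 57] [15 30 58]
192 [21 33 60] [ 0.583 -0.009  0.117] [20 32 58] [23 35 59]
193 [57 66 82] [ 0.583 -0.009  0.113] [34 45 66] [55 63 78]
```

>>> move_arm:
  rows:
    - [[0,0,0.001],[0,0,0]]
    - [[0,0,0.001],[0,0,0]]
    - [[0,0,0],[0,0,0]]

```text
t: 7.52
tcp_pos: [0.5973, -0.0215, 0.1111]
tcp_rot: [[1.0, 0.001, 0.0], [0.001, -1.0, 0.0], [0.0, -0.0, -1.0]]
wrist_force: [1.2, 0.7, 0.6]
gripper_width: 0.0004
finger_force: 0.6
```

>>> move_arm:
  rows:
    - [[0,0,0.001],[0,0,0]]
    - [[0,0,0.001],[0,0,0]]
    - [[0,0,0],[0,0,0]]

```text
t: 7.9
tcp_pos: [0.5972, -0.0214, 0.109]
tcp_rot: [[1.0, 0.001, 0.0], [0.001, -1.0, 0.0], [0.0, -0.0, -1.0]]
wrist_force: [2.0, -0.4, 1.4]
gripper_width: 0.0006
finger_force: 0.6
```

```bash
python3 - <<'E'
from h import *
s=monitor.sense();print(s['wrist_force'],s['wrist_torque'],s['tcp_pos'])
p,d=cams.snapshot('side');np.savez('pics/side5.npz',p=p,d=d)
for k in (1,2,3,4,5):
    q=np.load('pics/side%d.npz'%k)['p'].astype(int);print(k,[int(q[v,245,0]-q[v,245,2]) for v in range(178,193)],[int(q[v,243,0]-q[v,243,2]) for v in range(178,193)])
cv2.imwrite('pics/side5.png',cv2.resize(p[150:210,215:275],None,fx=9,fy=9,interpolation=cv2.INTER_CUBIC))
E
```

```text
[ 2.00329553 -0.36328108  1.40915849] [-0.01153457 -0.10568442  0.02145996] [ 0.59721441 -0.02144933  0.10901753]
1 [18, -14, -25, -9, 22, 51, 61, 52, 21, -17, -42, -45, -46, -46, -41] [26, 6, 1, 29, 61, 71, 60, 40, 6, -28, -42, -41, -40, -40, -39]
2 [21, 1, -10, 4, 32, 55, 60, 53, 23, -17, -42, -49, -47, -45, -39] [35, 20, 15, 29, 51, 64, 58, 43, 11, -22, -36, -38, -40, -40, -39]
3 [-2, -6, -3, 12, 35, 56, 62, 53, 23, -16, -43, -46, -46, -46, -39] [14, 14, 8, 16, 38, 54, 56, 41, 11, -23, -37, -39, -40, -40, -39]
4 [0, 0, 1, 3, 17, 38, 56, 60, 59, 35, -7, -40, -46, -45, -39] [2, 1, 2, 8, 23, 46, 55, 52, 45, 23, -12, -34, -42, -40, -38]
5 [2, 1, 2, 1, 3, 16, 36, 54, 61, 58, 36, -7, -41, -49, -41] [1, 0, 1, 2, 5, 27, 42, 52, 53, 45, 24, -11, -36, -42, -40]
```

View pics/side5.png

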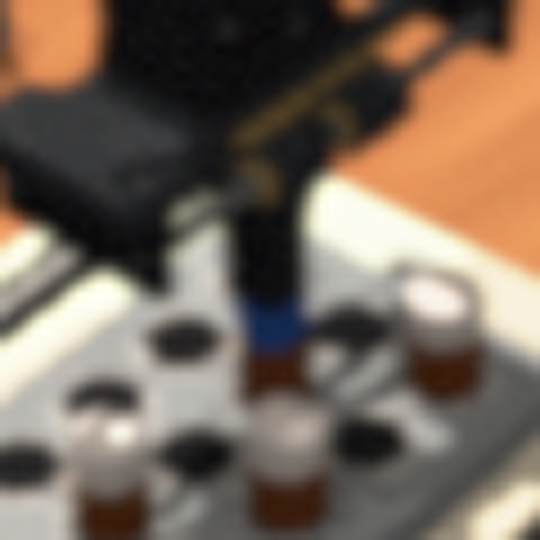

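The cap is following the finger down. Its lower edge has moved about 2 px, roughly 7 mm, and the finger is well centred. I'll continue until the hard stop shows in the force.

>>> move_arm:
  rows:
    - [[0,0,0.001],[0,0,0]]
    - [[0,0,0.001],[0,0,0]]
    - [[0,0,0.001],[0,0,0]]
    - [[0,0,0],[0,0,0]]

```text
t: 8.45
tcp_pos: [0.5971, -0.0214, 0.106]
tcp_rot: [[1.0, 0.001, -0.0], [0.001, -1.0, 0.0], [-0.0, -0.0, -1.0]]
wrist_force: [1.4, -0.4, 0.8]
gripper_width: 0.0007
finger_force: 0.6
```

>>> move_arm:
  rows:
    - [[0,0,0.001],[0,0,0]]
    - [[0,0,0.001],[0,0,0]]
    - [[0,0,0],[0,0,0]]

```text
t: 8.82
tcp_pos: [0.5971, -0.0215, 0.104]
tcp_rot: [[1.0, 0.001, -0.0], [0.001, -1.0, 0.0], [-0.0, -0.0, -1.0]]
wrist_force: [0.8, -0.3, 1.9]
gripper_width: 0.0004
finger_force: 0.8
```

>>> move_arm:
  rows:
    - [[0,0,0.001],[0,0,0]]
    - [[0,0,0],[0,0,0]]

```text
t: 9.07
tcp_pos: [0.5973, -0.0214, 0.1039]
tcp_rot: [[1.0, 0.001, 0.0], [0.001, -1.0, -0.0], [0.0, 0.0, -1.0]]
wrist_force: [-1.2, -0.4, 7.2]
gripper_width: 0.0003
finger_force: 3.3
```

>>> move_arm:
  rows:
    - [[0,0,0.001],[0,0,0]]
    - [[0,0,0],[0,0,0]]

```text
t: 9.32
tcp_pos: [0.5974, -0.0215, 0.1039]
tcp_rot: [[1.0, 0.001, 0.0], [0.001, -1.0, -0.0], [0.0, 0.0, -1.0]]
wrist_force: [-4.4, 0.6, 11.1]
gripper_width: 0.0008
finger_force: 5.8
```

```bash
python3 - <<'E'
from h import *
s=monitor.sense();print(s['wrist_force'],s['wrist_torque'],s['tcp_pos'],s['effort'])
p,d=cams.snapshot('side');np.savez('pics/side6.npz',p=p,d=d)
for k in (2,4,5,6):
    q=np.load('pics/side%d.npz'%k)['p'].astype(int);print(k,[int(q[v,245,0]-q[v,245,2]) for v in range(180,196)])
E
```

```text
[-4.35660536  0.62137261 11.08306235] [ 0.09044507  0.80907318 -0.00440898] [ 0.59736689 -0.02148132  0.10390449] [-1.40508302e-01 -4.15073812e+01 -3.33084440e+01  1.48603739e-01
 -1.49169277e+00 -8.77875518e-04]
2 [-10, 4, 32, 55, 60, 53, 23, -17, -42, -49, -47, -45, -39, -25, -21, -21]
4 [1, 3, 17, 38, 56, 60, 59, 35, -7, -40, -46, -45, -39, -25, -19, -19]
5 [2, 1, 3, 16, 36, 54, 61, 58, 36, -7, -41, -49, -41, -25, -21, -20]
6 [2, 0, 1, 3, 10, 27, 44, 56, 59, 41, 0, -34, -41, -25, -20, -20]
```

The hard stop is at stated z 0.1039, reading 7 then 11 N, so the true tip height is stated z plus 36 mm. Next I'll retract and travel above the green key.

>>> move_arm:
  rows:
    - [[0,0,-0.01],[0,0,0]]
    - [[0,0,-0.02],[0,0,0]]
    - [[0,0,-0.02],[0,0,0]]
    - [[-0.03,0.006,0],[0,0,0]]
    - [[-0.033,0.007,0],[0,0,0]]
    - [[-0.033,0.007,0],[0,0,0]]
    - [[-0.033,0.007,0],[0,0,0]]
    - [[0,0,0],[0,0,0]]
    - [[0,0,0],[0,0,0]]

```text
t: 10.5
tcp_pos: [0.4694, -0.0487, 0.1534]
tcp_rot: [[1.0, 0.0, 0.003], [0.0, -1.0, -0.0], [0.003, 0.0, -1.0]]
wrist_force: [1.0, 0.4, -0.3]
gripper_width: 0.0003
finger_force: 0.0
```

```bash
python3 - <<'E'
from h import *
s=monitor.sense();print(s['t'],s['wrist_force'],s['tcp_pos'])
p,d=cams.snapshot('side');np.savez('pics/side7.npz',p=p,d=d)
m=cams.camera_model('side');f=192/np.tan(np.radians(m['fovy']/2));E=np.array(m['extrinsics'])
v,u=np.mgrid[:384,:512];P=np.stack([(u-m['cx'])/f*d,(v-m['cy'])/f*d,d],-1)@E[:3,:3].T+E[:3,3]
for c in ((.5945,-.021),(.555,-.063),(.5935,.065),(.553,.022),(.630,-.055)):
    k=(np.hypot(P[...,0]-c[0],P[...,1]-c[1])<.011)&(P[...,2]>.12)&(P[...,2]<.17);print(c,k.sum(),np.percentile(P[k][:,2],[50,75,90]).round(4) if k.any() else '')
cv2.imwrite('pics/side7.png',cv2.resize(p[150:250,205:325],None,fx=6,fy=6,interpolation=cv2.INTER_CUBIC))
E
```

```text
10.5 [ 0.98928988  0.39333057 -0.31492904] [ 0.46942508 -0.04874799  0.15343508]
(0.5945, -0.021) 28 [0.1384 0.1393 0.1399]
(0.555, -0.063) 25 [0.1382 0.1393 0.1401]
(0.5935, 0.065) 31 [0.1385 0.1395 0.1405]
(0.553, 0.022) 36 [0.1382 0.1393 0.14  ]
(0.63, -0.055) 40 [0.1343 0.1389 0.1401]
```

View pics/side7.png

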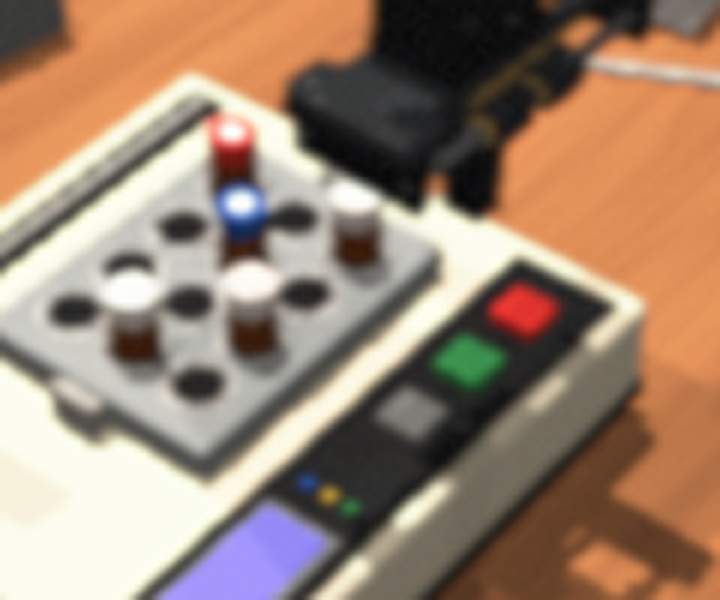

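The blue cap is level with the others: 0.1399 against 0.140. That picture was my 11th, one over the limit of 10, so I'll use numbers only from here. Next I'll descend over the green key and check alignment by the depth cloud.

>>> move_arm:
  rows:
    - [[0,0,0.025],[0,0,0]]
    - [[0,0,0.025],[0,0,0]]
    - [[0,0,0.02],[0,0,0]]
    - [[0,0,0.01],[0,0,0]]
    - [[0,0,0],[0,0,0]]
    - [[0,0,0],[0,0,0]]

```text
t: 11.3
tcp_pos: [0.4691, -0.0487, 0.073]
tcp_rot: [[1.0, 0.001, 0.001], [0.001, -1.0, -0.0], [0.001, 0.0, -1.0]]
wrist_force: [0.5, 1.1, 0.4]
gripper_width: 0.0003
finger_force: 0.0
```

```bash
python3 - <<'E'
from h import *
s=monitor.sense();print(s['t'],s['wrist_force'],s['tcp_pos'])
p,d=cams.snapshot('side');np.savez('pics/side8.npz',p=p,d=d)
m=cams.camera_model('side');f=192/np.tan(np.radians(m['fovy']/2));E=np.array(m['extrinsics'])
v,u=np.mgrid[:384,:512];P=np.stack([(u-m['cx'])/f*d,(v-m['cy'])/f*d,d],-1)@E[:3,:3].T+E[:3,3]
k=(np.abs(P[...,0]-.467)<.03)&(np.abs(P[...,1]+.047)<.03)&(P[...,2]>.1)&(P[...,2]<.16)&(p.max(-1)<70)
F=P[k];print('finger',np.percentile(F,[2,98],axis=0).round(4),'lowest px',v[k].max(),u[k&(v>=v[k].max()-1)],u[k].min(),u[k].max())
q=np.load('pics/side7.npz')['p'];h=cv2.cvtColor(q,cv2.COLOR_BGR2HSV)
g=(abs(h[...,0].astype(int)-65)<22)&(h[...,1]>110)&(u>265)&(u<300)&(v>195)&(v<225)
print('key px',u[g].mean(),v[g].mean(),onplane('side',u[g].mean(),v[g].mean(),.0895))
# expected projection of tip corners/centre with tip z=tcp+.036
for dx,dy in((0,0),(-.0095,.015),(-.0095,-.015),(.0095,.015)):
    c=E[:3,:3].T@(s['tcp_pos']+[dx,dy,.036]-E[:3,3]);print(dx,dy,(c[:2]/c[2]*f+[m['cx'],m['cy']]).round(1))
E
```

```text
11.3 [0.51339295 1.14558658 0.39819894] [ 0.46910429 -0.04869791  0.07300347]
finger [[ 0.4559 -0.055   0.109 ]
 [ 0.473  -0.0321  0.1526]] lowest px 207 [281 282 283 284 282 283] 278 287
key px 282.8205128205128 210.06410256410257 [ 0.46258695 -0.04576025  0.0895    ]
0 0 [281.9 203.9]
-0.0095 0.015 [281.3 208. ]
-0.0095 -0.015 [287.5 202.7]
0.0095 0.015 [276.3 205.1]
```

>>> move_arm:
  rows:
    - [[-0.003,-0.001,0],[0,0,0]]
    - [[0,0,0.006],[0,0,0]]
    - [[0,0,0.006],[0,0,0]]
    - [[0,0,0.004],[0,0,0]]
    - [[0,0,0],[0,0,0]]

```text
t: 11.98
tcp_pos: [0.4647, -0.0474, 0.0555]
tcp_rot: [[1.0, 0.001, -0.001], [0.001, -1.0, 0.0], [-0.001, -0.0, -1.0]]
wrist_force: [0.3, 0.3, 0.5]
gripper_width: 0.0004
finger_force: 0.0
```

>>> move_arm:
  rows:
    - [[0,0,0.001],[0,0,0]]
    - [[0,0,0.001],[0,0,0]]
    - [[0,0,0.001],[0,0,0]]
    - [[0,0,0],[0,0,0]]

```text
t: 12.48
tcp_pos: [0.4653, -0.0476, 0.0533]
tcp_rot: [[1.0, 0.001, 0.0], [0.001, -1.0, -0.0], [0.0, 0.0, -1.0]]
wrist_force: [-1.4, 1.0, 2.2]
gripper_width: 0.0006
finger_force: 0.8
```

>>> move_arm:
  rows:
    - [[0,0,0.001],[0,0,0]]
    - [[0,0,0.001],[0,0,0]]
    - [[0,0,0],[0,0,0]]

```text
t: 12.85
tcp_pos: [0.4653, -0.0476, 0.0513]
tcp_rot: [[1.0, 0.001, 0.0], [0.001, -1.0, -0.0], [0.0, 0.0, -1.0]]
wrist_force: [-1.1, 0.0, 3.7]
gripper_width: 0.0006
finger_force: 1.6
```

>>> move_arm:
  rows:
    - [[0,0,0.001],[0,0,0]]
    - [[0,0,0.001],[0,0,0]]
    - [[0,0,0],[0,0,0]]

```text
t: 13.22
tcp_pos: [0.4654, -0.0476, 0.0494]
tcp_rot: [[1.0, 0.001, 0.0], [0.001, -1.0, -0.0], [0.0, 0.0, -1.0]]
wrist_force: [-1.3, 1.0, 5.7]
gripper_width: 0.0004
finger_force: 3.1
```

>>> move_arm:
  rows:
    - [[0,0,0.001],[0,0,0]]
    - [[0,0,0],[0,0,0]]

```text
t: 13.48
tcp_pos: [0.4654, -0.0476, 0.0493]
tcp_rot: [[1.0, 0.001, 0.0], [0.001, -1.0, -0.0], [0.0, 0.0, -1.0]]
wrist_force: [-5.0, 0.2, 13.0]
gripper_width: 0.0006
finger_force: 6.9
```

The key is on its hard stop: travel ended at 0.0493 and the force jumped to 13 N. Now I'll draw the hand up and back.

>>> move_arm:
  rows:
    - [[0,0,-0.004],[0,0,0]]
    - [[0,0,-0.01],[0,0,0]]
    - [[0,0,-0.025],[0,0,0]]
    - [[0,0,-0.04],[0,0,0]]
    - [[0,0,-0.04],[0,0,0]]
    - [[-0.02,0.02,-0.02],[0,0,0]]
    - [[-0.02,0.03,0],[0,0,0]]
    - [[-0.01,0.03,0],[0,0,0]]
    - [[0,0,0],[0,0,0]]
    - [[0,0,0],[0,0,0]]

```text
t: 14.72
tcp_pos: [0.4153, -0.1272, 0.1871]
tcp_rot: [[1.0, 0.0, -0.0], [0.0, -1.0, 0.001], [-0.0, -0.001, -1.0]]
wrist_force: [-0.3, 0.5, 0.4]
gripper_width: 0.0003
finger_force: 0.0
```

```bash
python3 - <<'E'
from h import *
s=monitor.sense();print(s['t'],s['wrist_force'],s['tcp_pos'],abs(s['dq']).max())
p,d=cams.snapshot('side')
m=cams.camera_model('side');f=192/np.tan(np.radians(m['fovy']/2));E=np.array(m['extrinsics'])
v,u=np.mgrid[:384,:512];P=np.stack([(u-m['cx'])/f*d,(v-m['cy'])/f*d,d],-1)@E[:3,:3].T+E[:3,3]
for c in ((.5945,-.021),(.555,-.063),(.5935,.065),(.553,.022)):
    k=(np.hypot(P[...,0]-c[0],P[...,1]-c[1])<.011)&(P[...,2]>.12)&(P[...,2]<.17);print(c,k.sum(),np.percentile(P[k][:,2],[50,90]).round(4))
print(robot.job_done())
E
```

```text
14.725 [-0.29852885  0.50347144  0.36380141] [ 0.41525565 -0.12720846  0.18706078] 1.0513795377707202
(0.5945, -0.021) 30 [0.1381 0.1403]
(0.555, -0.063) 33 [0.1378 0.1404]
(0.5935, 0.065) 29 [0.1381 0.1404]
(0.553, 0.022) 37 [0.1368 0.141 ]
the job is handed in; nothing more can be done
None
```

The job is handed in: the blue vial is pressed home level with the others (about 11 N at its stop), then the green key was pressed to its stop (about 13 N) and the hand drawn back clear at about 14.7 s; I viewed 11 pictures, one over the limit of 10.

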